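# Slide the check disc into the reader stage

### The arm

A 6-joint arm with a two-finger parallel gripper is mounted at the origin on the work surface. World frame = base frame: x ahead of the robot, y to its left, z up, the work surface at z = 0. Lengths are in m, angles in rad, forces in N, time in s.
With the tool pointing down it reaches from about 0.275 to 0.825 m from the base axis. Payload 4.9 kg.
Tool frame: the origin (TCP) lies midway between the tips of the shut fingers; the grasp point (between the pads) lies 19 mm behind it; z points along the fingers, y is the line along which they close (so a half turn about z gives the same grasp; the last joint's range is limited). The gripper opens to 85 mm and grips with 20 to 120 N. Pads are 22 mm wide; open, the fingers measure 114 mm over their backs; the gripper's body (76 mm by 85 mm) begins 54 mm behind the grasp point. The pads swing forward as they close: fully open they stand 13 mm farther back than shut.
Start: joints at [1.193, 0.326, -0.193, 1.052, 0, 1.437], TCP at [0.133, 0.534, 0.231] pointing down, gripper open.
Joint ranges: [-2.65, 2.65], [-0.97, 1.79], [-1.3, 1.35], [-1.93, 2.1], [-1.47, 1.37], [-3.14, 3.14]. Speed limits (rad/s): [2.57, 2.57, 3.14, 3.14, 3.14, 3.14].

### API

Orientations are given as a unit quaternion [w, x, y, z].
In Python, from station import manip gives the robot as it stands.
- The arm moves only by the tool servo_tool, never from a script. Its argument "plan" is a list of rows, each an object of numbers: "dx", "dy", "dz": the shift along the tool's x, y, z in m; "twist": the turn about the tool's z in degrees. A call has 1 to 5 rows; each row is the pose to reach, as a shift and turn from the pose commanded when the call began, along the tool's axes at that moment; what a row does not reach only later rows make up. A row lasts 1/12 s, in which the tool goes at most 41.7 mm and 7.16 degrees, less where a joint would pass 70% of its speed; a pose out of reach is approached as far as the arm can. A call with a gripper value outside its range is refused whole. "gripper" is the opening, from -1 (shut) to 1 (fully open), set as the call begins (left out, the last holds). The fingers move at their own pace and stop on an object; "force" is the grip in N (left out, the last holds). Time passes only in rows, so rows that repeat a pose let the fingers close. It gives the time, the measured TCP pose, the force, the opening and the grip force at its end, in the units of the state.
- manip.get_state(): the state, without advancing time (a new reading comes with each control period).
- manip.grab_frame(name): name is "scene" or "top" or "wrist"; returns the picture (420x560x3 uint8, red, green, blue); there is no depth.
- manip.get_calibration(name): a dict with "K" (3x3 intrinsics, pixels), "rvec" (rotation vector, rad) and "tvec" (3), from world to camera coordinates, as OpenCV has them. Camera axes: x right, y down, z forward; pixel columns grow to the right and rows downward; lengths in m; the calibration is good to about 2 mm. The wrist camera is an equidistant fisheye: a pixel r from the principal point sees the ray r / f radians off the axis. A picture is of the moment at which its call begins: read the wrist's pose just before it. get_calibration takes no time and is no camera call; for the wrist camera it gives the pose at the moment of the call.
- manip.close_job(): hands the job in; it is judged then, once.
The state is a dict: "clock": time; "qpos": joint angles; "joint_vel": joint speeds; "joint_efforts": joint torques, N m; "position": TCP position; "ee_rot": TCP orientation; "ft_force": force on the tool from outside, world axes, zero at the start; "wrist_torque": the same for the moment, N m; "grip_width": finger opening in m; "gripper_force": force on a finger pad.
Only numpy, scipy, OpenCV 4.12 (cv2) and the standard library are available. Lean on these libraries where they do the work, as an engineer would, in place of code of your own. Each camera call takes 0.05 s, during which the arm holds its last target. There are 200 camera calls.

### The job

Take the smaller of the two steel check discs by its grip out of the white tray, lay it on the open near end of the reader stage and slide it in under the two metal lips until it drops into the round pocket and lies flat on its floor, then let go. Nobody has noted how far in the pocket is set today, so find it by feel and lightly: never load the stage with more than 25 N. Leave the other disc, the tray and everything else on the bench where they are.

Things in the scene. Friction and masses are not known exactly. Their poses are not given: they have to be found in the camera images.
- disc: The check disc to load: a flat steel disc 50 mm in diameter and 5 mm thick, 120 g give or take 40 %, with an upright black grip bar in the middle, 24 mm long (along the disc's x), 12 mm wide (along its y), reaching from the disc's top to 45 mm above its underside. Origin: centre of the underside; z up. Starts flat in the white tray, grip up.
- big_disc: The other disc in the tray, to be left alone: same grip, but 68 mm in diameter. Origin: centre of the underside. The two lie about 114 mm apart and may have swapped places.
- tray: Open white plastic tray, fixed to the bench, 120 mm (x) by 250 mm (y), rim 14 mm high, walls and floor 4 mm thick. Origin: centre of its underside, on the bench.
- stage: Reader stage, fixed: a guide frame 240 mm long (x) and 112 mm wide around a flat, clamped steel bed that does not give. Origin: centre of the frame's underside on the bench; x runs along the channel away from the robot, z up. Bed top 12 mm above the origin. A disc can enter only from the near (-x) end, lying flat; an 6.5 mm high end stop closes the channel at x = 110 mm.
- deck (a point): Point on the bed's top face at the open near end, on the channel's centre line, 90 mm to -x of the stage's origin: lay the disc here. The bed is open to at least 25 mm nearer the robot. From 80 to 40 mm before the origin two fences 6.5 mm high narrow like a funnel, from about 75 to 53 mm apart.
- mouth (a point): Point on the bed's top face on the centre line where the channel begins (x = -40 mm in the stage's frame). All of the stage is slick (friction about 0.15). From here the disc runs between walls 53 mm apart; over its sides lie two metal lips, 6.5 to 10.5 mm above the bed, with a slot 30 mm wide between them for the grip.
- pocket_near (a point): Point on the bed's top level, centre line, at the stage's x = 0: the nearest place where the pocket's centre can be. The one pocket is round, dark-floored, 54 mm in diameter, 4 mm deep (floor 8 mm above the bench), on the centre line; its true place differs each time, is seen only partly through the slot and is not among the measured poses.
- pocket_far (a point): Point on the bed's top level, centre line, at the stage's x = 55 mm: the farthest place where the pocket's centre can be.
- jar: Amber jar, 56 mm in diameter, 70 mm high, loose. Origin: centre of the underside.
- beaker: Clear plastic beaker, 64 mm in diameter, 80 mm high, loose. Origin: centre of the underside.
- forceps: Steel forceps, 120 mm long, lying flat, loose. Origin: middle of the underside.
- slide_box: Grey box for slides, 85 x 60 x 30 mm, loose. Origin: centre of the underside.
- pen: Black marker pen, 135 mm long, 13 mm thick, lying, loose. Origin: underside, about the middle.
- rinse_bottle: White closed bottle, 66 mm in diameter, 160 mm high, loose. Origin: centre of the underside.

How it is judged:
On the way:
1. the disc lies flat on the bed, inside the channel's mouth (x of disc in the frame of stage between -0.06 and 0.09 m and z of disc in the frame of stage between 0.0105 and 0.0145 m and y of disc in the frame of stage between -0.012 and 0.012 m), for 0.05 s.
At the end, for the whole second after the job is handed in: The small disc lies in the pocket under the lips: its underside is within 1.5 mm of the pocket's floor (8 mm above the stage's origin), it is level within 0.06 rad, at rest and let go (x of disc in the frame of stage between -0.01 and 0.065 m and z of disc in the frame of stage between 0.004 and 0.0095 m and y of disc in the frame of stage between -0.012 and 0.012 m and angle between disc's own z axis and vertical below 0.06 rad and linear speed of disc below 0.01 m/s and angular speed of disc below 0.1 rad/s and contact force between the fingers and disc below 0.05 N); the robot touches nothing.
It fails at once if the stage is loaded with more than 25 N (contact force between stage and anything else above 25 N).
It fails at once if a bystander is moved by more than 20 mm (distance of any of big_disc, jar, beaker, forceps, slide_box, pen, rinse_bottle from where it was at the start of the episode above 0.02 m).
It also fails if it takes over 58 s, if anything falls off the work surface, if the arm or the gripper's body presses on something with over 40 N, if the wrist force passes 120 N, or if a joint passes its speed limit or range.

## Working session

There is one attempt and no reset: what is moved stays moved. The work goes in short steps, Python scripts to look and compute and a tool call to move; the robot and the scene stay as the last step left them, time stands still between calls to the robot, and variables do not carry over. Pictures are saved under pics/ and viewed, at most 10 in all, crops included, and the job is handed in when it is done.

Besides the shell and the picture viewer there is one more tool, called after "Call:" by a JSON object that holds its "method" and its "body", one argument or row to a line. servo_tool: Moves the arm, as the interface text tells. Its arguments: {"type":"object","properties":{"plan":{"type":"array","items":{"type":"object","properties":{"dx":{"type":"number"},"dy":{"type":"number"},"dz":{"type":"number"},"twist":{"type":"number"}}}},"gripper":{"type":"number"},"force":{"type":"number"}},"required":["plan"]}

```bash
mkdir -p pics; ls; python3 - <<'E'
from station import manip
import cv2,numpy as np
s=manip.get_state();print({k:np.round(v,4).tolist() for k,v in s.items()})
ims={}
for n in["scene","top","wrist"]:
    c=manip.get_calibration(n);print(n,{k:np.round(v,4).tolist() for k,v in c.items()})
    im=manip.grab_frame(n)[:,:,::-1];cv2.imwrite(f"pics/{n}0.png",im)
    ims[n]=im
E
```

```text
pics
{'clock': 0.0, 'qpos': [1.1928, 0.3269, -0.1936, 1.052, -0.0, 1.4366], 'joint_vel': [0.0017, -0.0001, 0.0011, 0.0007, 0.0018, 0.0009], 'joint_efforts': [-0.0008, -44.34, 26.2437, 0.0155, -0.0001, 0.0], 'position': [0.1325, 0.5332, 0.2305], 'ee_rot': [-0.0002, 0.1216, 0.9926, -0.0008], 'ft_force': [0.0439, 1.1887, -0.324], 'wrist_torque': [-0.0291, 0.0014, -0.0267], 'gripper_force': 0.0, 'grip_width': 0.0852}
scene {'K': [[545.3045, 0.0, 282.5189], [0.0, 545.3045, 217.8766], [0.0, 0.0, 1.0]], 'rvec': [2.0533, 1.4594, -0.5567], 'tvec': [-0.1931, -0.364, 1.9565]}
top {'K': [[492.9166, 0.0, 276.1729], [0.0, 492.9166, 209.0944], [0.0, 0.0, 1.0]], 'rvec': [2.1324, -2.1345, 0.1891], 'tvec': [0.0055, 0.5738, 1.202]}
wrist {'K': [[325.1923, 0.0, 279.1239], [0.0, 325.1923, 207.2391], [0.0, 0.0, 1.0]], 'rvec': [-2.2707, -1.7758, -0.2768], 'tvec': [-0.5491, -0.0394, 0.3794]}
```

View pics/top0.png

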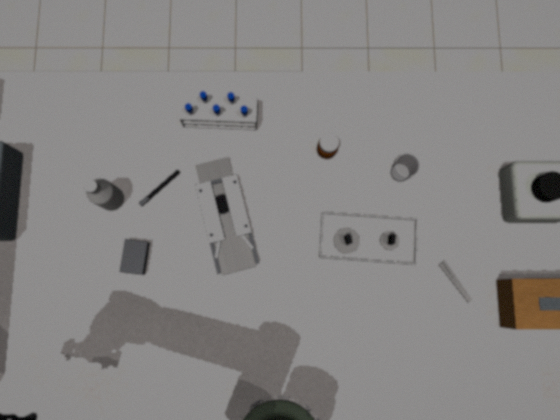

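View pics/scene0.png

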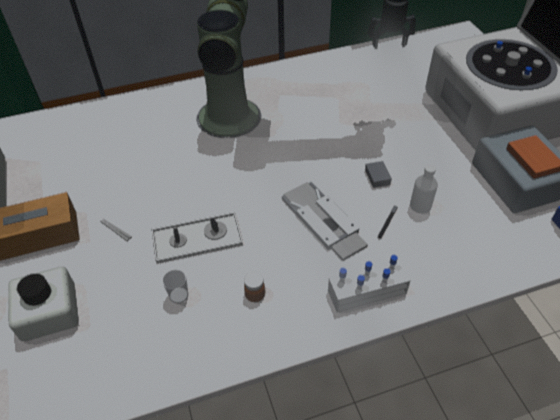

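View pics/wrist0.png

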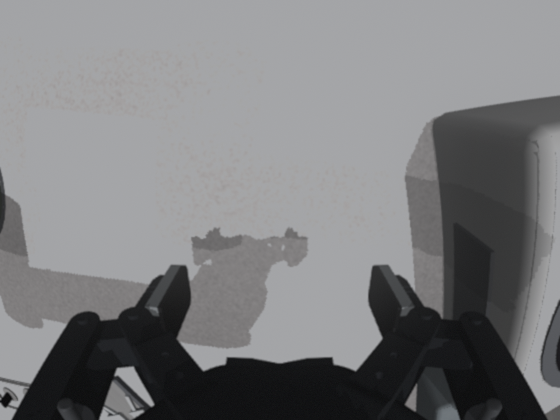

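The top view shows the tray around (367,238), with the big disc at (347,239) and the small disc at (391,240). The stage runs from its near end at (238,268) to its far end at (213,168), with the dark pocket near (223,204). In the scene view the grips are at (177,235) for the small disc and (214,226) for the big one. The wrist view shows only bench.

```bash
cat > h.py <<'E'
import numpy as np,cv2
from station import manip
def ray(c,fish,uv):
    K=c["K"];R=cv2.Rodrigues(np.array(c["rvec"],float))[0];t=np.array(c["tvec"],float)
    u=(uv[0]-K[0][2])/K[0][0];v=(uv[1]-K[1][2])/K[1][1]
    if fish:
        r=np.hypot(u,v);k=np.sin(r)/r if r>1e-9 else 1;d=np.array([u*k,v*k,np.cos(r)])
    else: d=np.array([u,v,1.])
    d=R.T@d;return -R.T@t,d/np.linalg.norm(d)
def plane(c,fish,uv,z):
    o,d=ray(c,fish,uv);return o+d*(z-o[2])/d[2]
def tri(rays):
    A=0;b=0
    for o,d in rays:
        P=np.eye(3)-np.outer(d,d);A=A+P;b=b+P@o
    p=np.linalg.solve(A,b);return p,[np.linalg.norm(np.cross(d,p-o)) for o,d in rays]
def proj(c,fish,p):
    R=cv2.Rodrigues(np.array(c["rvec"],float))[0];q=R@p+np.array(c["tvec"],float);K=c["K"]
    if not fish: return K[0][0]*q[0]/q[2]+K[0][2],K[1][1]*q[1]/q[2]+K[1][2]
    r=np.hypot(q[0],q[1]);th=np.arctan2(r,q[2]);return K[0][0]*th*q[0]/r+K[0][2],K[1][1]*th*q[1]/r+K[1][2]
def blobs(g,thr,box,amin=15,inv=False):
    x0,y0,x1,y1=box;m=(g[y0:y1,x0:x1]>thr if inv else g[y0:y1,x0:x1]<thr).astype(np.uint8)
    n,l,s,c=cv2.connectedComponentsWithStats(m);out=[]
    for i in range(1,n):
        if s[i,4]>=amin: out.append((c[i]+[x0,y0],s[i]+np.array([x0,y0,0,0,0])))
    return out
E
python3 - <<'E'
from h import *
T=manip.get_calibration("top");S=manip.get_calibration("scene")
gt=cv2.imread("pics/top0.png",0);gs=cv2.imread("pics/scene0.png",0)
for n,g,b in(("top",gt,(325,218,410,258)),("scene",gs,(158,212,235,255))):
    for c,s in blobs(g,55,b,10):print(n,c.round(1),s)
print("stage rough z=.012",*[plane(T,0,p,.012).round(4) for p in((238,268),(213,168),(223,204))])
E
python3 -c "
import cv2
a=cv2.imread('pics/top0.png');cv2.imwrite('pics/t1.png',cv2.resize(a[150:280,180:430],None,fx=3.2,fy=3.2,interpolation=cv2.INTER_CUBIC))"
```

```text
top [347.5 238.7] [344 234   8  10  54]
top [391.  238.7] [388 234   7  10  63]
scene [214.  225.2] [211 219   7  14  61]
scene [176.2 235.7] [174 229   5  14  46]
stage rough z=.012 [0.4272 0.1028 0.012 ] [0.6911 0.1722 0.012 ] [0.594 0.144 0.012]
```

View pics/t1.png

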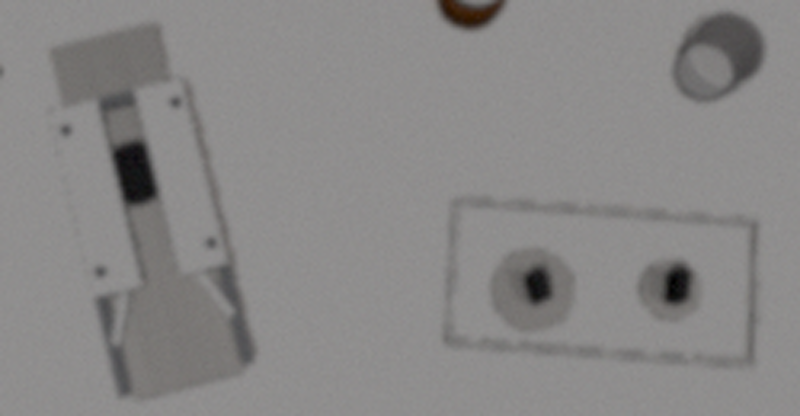

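The crop shows the small disc at crop (669,290), the big one at (533,290) and the dark pocket floor at (134,172). The stage corners are at about (125,398), (250,360), (160,25) and (52,48). Next I triangulate the grip and work out a move to a viewpoint above the tray.

```bash
python3 - <<'E'
from h import *
T=manip.get_calibration("top");S=manip.get_calibration("scene")
p,e=tri([ray(T,0,(391.0,238.7)),ray(S,0,(176.2,235.7))]);print("small grip",p,e)
p2,e=tri([ray(T,0,(347.5,238.7)),ray(S,0,(214,225.2))]);print("big grip",p2,e,np.linalg.norm(p-p2))
print("disc plane",plane(T,0,(180+669/3.2,150+290/3.2),.009))
f=lambda x,y:plane(T,0,(180+x/3.2,150+y/3.2),.012)[:2].round(4)
for q in((125,398),(250,360),(160,25),(52,48),(134,172)):print(f(*q))
s=manip.get_state()
from scipy.spatial.transform import Rotation as R
q=s["ee_rot"];M=R.from_quat([q[1],q[2],q[3],q[0]]).as_matrix();print(M.round(3))
c=manip.get_calibration("wrist");Rw=cv2.Rodrigues(np.array(c["rvec"]))[0];o=-Rw.T@c["tvec"]
print("cam in tool",M.T@(o-s["position"]),"axis",M.T@Rw.T[:,2])
E
```

```text
small grip [ 0.5005713  -0.28953694  0.02666319] [np.float64(0.0002679307322613904), np.float64(0.00026793073226143144)]
big grip [ 0.50049377 -0.17750693  0.02861655] [np.float64(5.56590259332836e-05), np.float64(5.565902593344939e-05)] 0.11204705961643549
disc plane [ 0.4976038 -0.2882453  0.009    ]
[0.4111 0.151 ]
[0.4412 0.0513]
[0.7191 0.1276]
[0.6993 0.2169]
[0.5946 0.147 ]
[[-0.97   0.241 -0.   ]
 [ 0.241  0.97  -0.001]
 [ 0.    -0.001 -1.   ]]
cam in tool [ 7.86971498e-02 -1.53513859e-05 -1.41803630e-01] axis [-3.06355568e-01  1.21975637e-04  9.51917145e-01]
```

Call:
{"method": "servo_tool", "body": {
  "plan": [
    {"dx": -0.034, "dy": -0.021, "dz": -0.01},
    {"dx": -0.068, "dy": -0.042, "dz": -0.02},
    {"dx": -0.102, "dy": -0.063, "dz": -0.03},
    {"dx": -0.136, "dy": -0.084, "dz": -0.04},
    {"dx": -0.17, "dy": -0.105, "dz": -0.04}
  ],
  "gripper": 1
}}

```text
invalid input at $.plan[0]: expected keys dx, dy, dz, twist
```

Call:
{"method": "servo_tool", "body": {
  "plan": [
    {"dx": -0.034, "dy": -0.021},
    {"dx": -0.068, "dy": -0.042},
    {"dx": -0.102, "dy": -0.063},
    {"dx": -0.136, "dy": -0.084},
    {"dx": -0.17, "dy": -0.105}
  ]
}}

```text
invalid input at $.plan[0]: expected keys dx, dy, dz, twist
```

Call:
{"method": "servo_tool", "body": {
  "plan": [
    {"dx": -0.034, "dy": -0.021, "twist": -6},
    {"dx": -0.068, "dy": -0.042, "twist": -12},
    {"dx": -0.102, "dy": -0.063, "twist": -18},
    {"dx": -0.136, "dy": -0.084, "twist": -24},
    {"dx": -0.15, "dy": -0.09, "twist": -28}
  ]
}}

```text
invalid input at $.plan[0]: expected keys dx, dy, dz, twist
```

Call:
{"method": "servo_tool", "body": {
  "plan": [
    {"dx": 0},
    {"dx": 0},
    {"dx": 0}
  ]
}}

```text
invalid input at $.plan[0]: expected keys dx, dy, dz, twist
```

```bash
python3 - <<'E'
from h import *
import json
s=manip.get_state();c=manip.get_calibration("wrist")
im=manip.grab_frame("wrist")[:,:,::-1];cv2.imwrite("pics/w1.png",im)
json.dump({k:np.array(v).tolist() for k,v in c.items()},open("w1.json","w"))
print(s["clock"],s["position"],s["ee_rot"],s["joint_vel"],s["ft_force"])
cv2.imwrite("pics/w1v.png",cv2.resize(im,(800,600)))
E
```

```text
0.15 [0.13260057 0.53332224 0.23068678] [-1.57299514e-04  1.21595597e-01  9.92579504e-01 -6.44176567e-04] [ 0.00051341 -0.00263366  0.0001912   0.00185222 -0.00092705  0.00128471] [-0.16136455 -0.02553051 -0.16458058]
```

View pics/w1v.png

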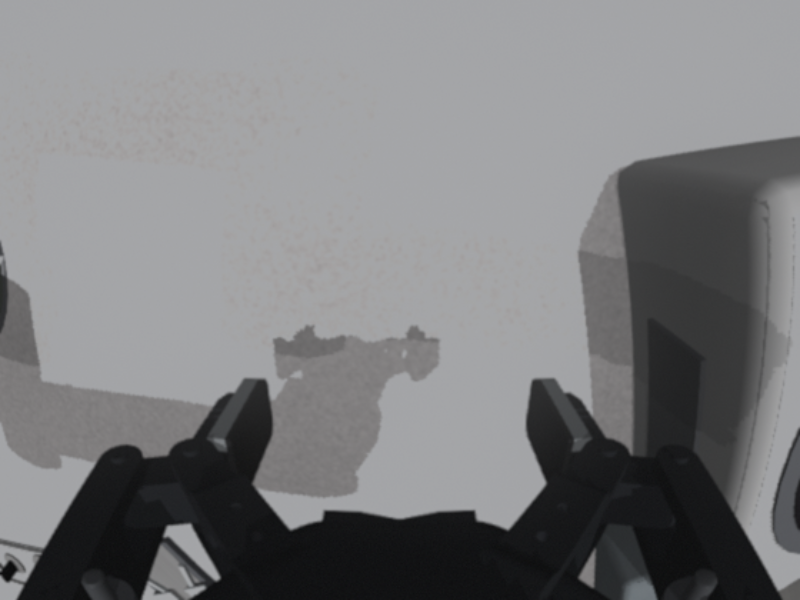

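Nothing moved: every row needs all four keys, and the picture shows the start view again. I'll redo the moves.

Call:
{"method": "servo_tool", "body": {
  "plan": [
    {"dx": -0.034, "dy": -0.021, "dz": -0.01, "twist": 0},
    {"dx": -0.068, "dy": -0.042, "dz": -0.02, "twist": 0},
    {"dx": -0.102, "dy": -0.063, "dz": -0.03, "twist": 0},
    {"dx": -0.136, "dy": -0.084, "dz": -0.04, "twist": 0},
    {"dx": -0.17, "dy": -0.105, "dz": -0.04, "twist": 0}
  ],
  "gripper": 1
}}

```text
clock: 0.62
position: [0.2738, 0.3901, 0.2731]
ee_rot: [0.001, 0.121, 0.993, 0.001]
ft_force: [-0.0, 0.5, -0.2]
grip_width: 0.0855
gripper_force: 0.0
```

Call:
{"method": "servo_tool", "body": {
  "plan": [
    {"dx": -0.034, "dy": -0.021, "dz": 0, "twist": 0},
    {"dx": -0.068, "dy": -0.042, "dz": 0, "twist": 0},
    {"dx": -0.102, "dy": -0.063, "dz": 0, "twist": 0},
    {"dx": -0.136, "dy": -0.084, "dz": 0, "twist": 0},
    {"dx": -0.17, "dy": -0.105, "dz": 0, "twist": 0}
  ]
}}

```text
clock: 1.03
position: [0.413, 0.2462, 0.2714]
ee_rot: [0.0, 0.122, 0.993, 0.0]
ft_force: [0.5, 1.6, 0.3]
grip_width: 0.0852
gripper_force: 0.0
```

Call:
{"method": "servo_tool", "body": {
  "plan": [
    {"dx": -0.034, "dy": -0.021, "dz": 0, "twist": -6},
    {"dx": -0.068, "dy": -0.042, "dz": 0, "twist": -12},
    {"dx": -0.102, "dy": -0.063, "dz": 0, "twist": -18},
    {"dx": -0.136, "dy": -0.084, "dz": 0, "twist": -24},
    {"dx": -0.15, "dy": -0.09, "dz": 0, "twist": -28}
  ]
}}

```text
clock: 1.45
position: [0.5388, 0.1203, 0.2709]
ee_rot: [0.001, -0.122, 0.993, -0.001]
ft_force: [-0.4, 0.6, -0.1]
grip_width: 0.0854
gripper_force: 0.0
```

Call:
{"method": "servo_tool", "body": {
  "plan": [
    {"dx": 0, "dy": 0, "dz": 0, "twist": 0},
    {"dx": 0, "dy": 0, "dz": 0, "twist": 0},
    {"dx": 0, "dy": 0, "dz": 0, "twist": 0}
  ]
}}

```text
clock: 1.7
position: [0.5349, 0.1248, 0.271]
ee_rot: [-0.001, -0.122, 0.993, 0.0]
ft_force: [0.2, 0.8, 0.5]
grip_width: 0.0855
gripper_force: 0.0
```

```bash
cat > snap.py <<'E'
from h import *
import json,sys
n=sys.argv[1];s=manip.get_state();c=manip.get_calibration("wrist")
im=manip.grab_frame("wrist")[:,:,::-1];cv2.imwrite(f"pics/{n}.png",im)
json.dump({k:np.array(v).tolist() for k,v in c.items()},open(f"{n}.json","w"))
print(s["clock"],s["position"].round(4) if hasattr(s["position"],"round") else s["position"],np.round(s["ee_rot"],4),np.abs(s["joint_vel"]).max(),np.round(s["ft_force"],2))
cv2.imwrite(f"pics/{n}v.png",cv2.resize(im,(800,600)))
E
python3 snap.py w2
```

```text
1.7 [0.5349 0.1248 0.271 ] [-7.000e-04 -1.219e-01  9.925e-01  2.000e-04] 0.018438771166760484 [0.19 0.79 0.5 ]
```

View pics/w2v.png

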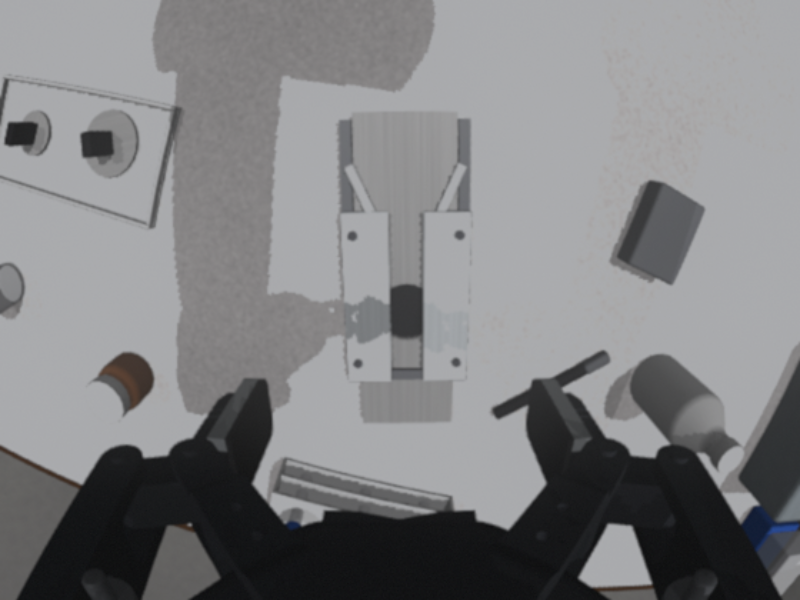

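The wrist view has the whole stage with its near end at the top. In view pixels, the bed's near edge runs (352,112)–(457,112), the lips (342,211)–(470,380), the slot is at columns 388–423, and the dark pocket is centred at (406,312). The tray is at upper left. I'll measure edges from this.

```bash
python3 - <<'E'
from h import *
import json
c=json.load(open("w2.json"));g=cv2.GaussianBlur(cv2.imread("pics/w2.png",0),(3,3),0).astype(float)
k=1/1.42857
def edge(prof,sign,off):
    d=np.gradient(prof)*sign;i=int(np.argmax(d[1:-1]))+1
    a,b,e=d[i-1:i+2];return off+i+(0.5*(a-e)/(a-2*b+e) if a-2*b+e else 0)
L=[];Rr=[]
for r in range(155,262,3):
    x0=int(380*k);L.append(plane(c,1,(edge(g[r,x0-6:x0+22-4],-1,x0-6),r),.0225))
    x1=int(412*k);Rr.append(plane(c,1,(edge(g[r,x1:x1+16],1,x1),r),.0225))
L=np.array(L);Rr=np.array(Rr)
def fit(P):
    P=P[:,:2]
    for _ in range(3):
        v=cv2.fitLine(P.astype(np.float32),cv2.DIST_HUBER,0,1e-4,1e-4).ravel()
        res=(P-v[2:])@np.array([-v[1],v[0]]);P=P[np.abs(res)<max(.0008,1.5*res.std())]
    if v[0]<0:v[:2]*=-1
    return v,len(P)
a,na=fit(L);b,nb=fit(Rr);print("L",a,na,"R",b,nb)
u=(a[:2]+b[:2]);u/=np.linalg.norm(u);n=np.array([-u[1],u[0]]);print("yaw deg",np.degrees(np.arctan2(u[1],u[0])),np.degrees([np.arctan2(a[1],a[0]),np.arctan2(b[1],b[0])]))
na_,nb_=a[2:]@n,b[2:]@n;print("slot width",na_-nb_);mid=(na_+nb_)/2
# along positions
def al(p,z): return plane(c,1,(p[0],p[1]),z)[:2]@u
col=lambda C,r0,r1,s:edge(g[r0:r1,C-1:C+2].mean(1),s,r0)
for nm,C,r0,r1,s,z in(("lip near L",255,140,156,1,.0225),("lip near R",312,140,156,1,.0225),("lip farL",262,258,274,-1,.0225),("lip farR",314,258,274,-1,.0225),("bed near",284,70,88,-1,.012),("pocket near",284,190,208,-1,.012),("pocket far floor",284,230,246,1,.012),("pf .008",284,230,246,1,.008),("endstop near",284,250,262,-1,.0185),("bed far",284,286,302,1,.012)):
    r=col(C,r0,r1,s);print(nm,round(r,2),round(al((C,r),z),4))
print("u",u,"n",n,"mid",mid)
E
```

```text
L [0.9661761  0.2578832  0.57343376 0.12542686] 36 R [0.9677254  0.25200707 0.5789501  0.15833966] 36
yaw deg 14.770403 [14.944496 14.59631 ]
slot width -0.030418836
lip near L 148.91 0.5214
lip near R 148.69 0.522
lip farL 266.5 0.6798
lip farR 265.42 0.6793
bed near 77.34 0.4348
pocket near 198.57 0.5875
pocket far floor 236.66 0.6405
pf .008 236.66 0.6422
endstop near 256.73 0.6672
bed far 295.46 0.7342
u [0.9669552 0.2549463] n [-0.2549463  0.9669552] mid -0.009703245
```

Call:
{"method": "servo_tool", "body": {
  "plan": [
    {"dx": 0.012, "dy": -0.036, "dz": 0, "twist": 0},
    {"dx": 0.024, "dy": -0.072, "dz": 0, "twist": 0},
    {"dx": 0.036, "dy": -0.108, "dz": 0, "twist": 0},
    {"dx": 0.048, "dy": -0.144, "dz": 0, "twist": 0},
    {"dx": 0.06, "dy": -0.18, "dz": 0, "twist": 0}
  ]
}}

```text
clock: 2.17
position: [0.5204, -0.0647, 0.2717]
ee_rot: [0.0, -0.123, 0.992, -0.0]
ft_force: [0.6, 0.4, -1.0]
grip_width: 0.0855
gripper_force: 0.0
```

Call:
{"method": "servo_tool", "body": {
  "plan": [
    {"dx": 0.012, "dy": -0.036, "dz": 0.01, "twist": 3},
    {"dx": 0.024, "dy": -0.072, "dz": 0.02, "twist": 6},
    {"dx": 0.036, "dy": -0.108, "dz": 0.03, "twist": 9},
    {"dx": 0.048, "dy": -0.144, "dz": 0.04, "twist": 12},
    {"dx": 0.06, "dy": -0.18, "dz": 0.05, "twist": 14}
  ]
}}

```text
clock: 2.58
position: [0.5064, -0.2541, 0.2214]
ee_rot: [0.0, 0.0, 1.0, -0.0]
ft_force: [1.7, -0.3, -0.1]
grip_width: 0.0857
gripper_force: 0.0
```

Call:
{"method": "servo_tool", "body": {
  "plan": [
    {"dx": 0.014, "dy": -0.034, "dz": 0, "twist": 0},
    {"dx": 0.014, "dy": -0.034, "dz": 0, "twist": 0},
    {"dx": 0.014, "dy": -0.034, "dz": 0, "twist": 0},
    {"dx": 0.014, "dy": -0.034, "dz": 0, "twist": 0}
  ]
}}

```text
clock: 2.92
position: [0.4928, -0.2866, 0.2216]
ee_rot: [0.0, -0.001, 1.0, 0.0]
ft_force: [-0.2, -0.2, 0.4]
grip_width: 0.0854
gripper_force: 0.0
```

```bash
python3 snap.py w3
```

```text
2.9167 [ 0.4928 -0.2866  0.2216] [ 1.e-04 -7.e-04  1.e+00  3.e-04] 0.02203813269585771 [-0.17 -0.25  0.43]
```

View pics/w3v.png

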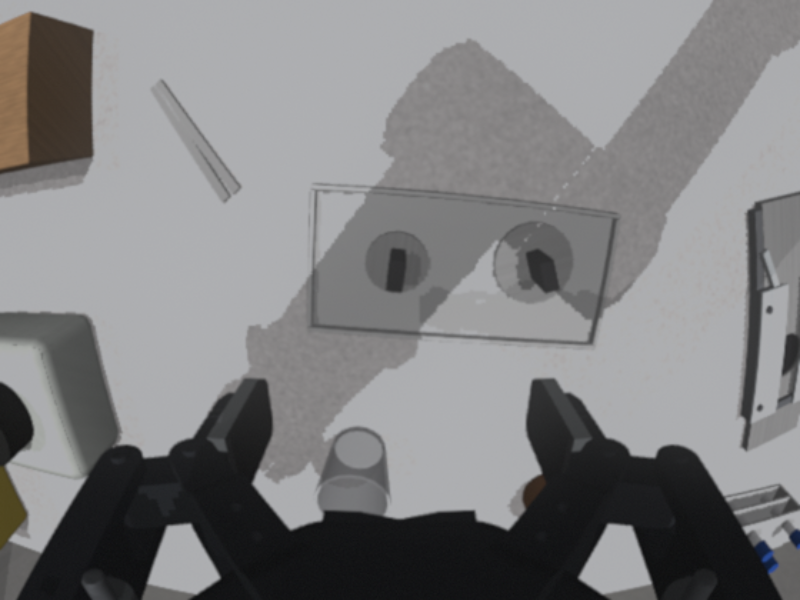

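The small disc is centred near view (397,262), with its grip spanning (388–407, 249–292). The big disc is at (533,262). The grip tilts only slightly.

```bash
python3 - <<'E'
from h import *
import json
c=json.load(open("w3.json"));g=cv2.imread("pics/w3.png",0);k=.7
T=manip.get_calibration("top");S=manip.get_calibration("scene");w2=json.load(open("w2.json"))
b=blobs(g,62,(250,160,310,215),30)
for x in b:print(x)
m=(g<62).astype(np.uint8);m[:160]=0;m[215:]=0;m[:,:250]=0;m[:,310:]=0
# per-row grip edges at z of top
for r in range(172,208,3):
    xs=np.nonzero(m[r])[0]
    if len(xs)>3: print(r,xs.min(),xs.max(),plane(c,1,((xs.min()+xs.max())/2,r),.049)[:2].round(4), round(plane(c,1,(xs.max()+.5,r),.049)[1]-plane(c,1,(xs.min()-.5,r),.049)[1],4))
# disc ellipse from edges
gb=cv2.GaussianBlur(g,(3,3),0).astype(float);cx,cy=397*k,262*k;pts=[]
for a in np.arange(0,360,6):
    a=np.radians(a);rr=np.arange(16,29,.5)
    pr=cv2.remap(gb.astype(np.float32),(cx+rr*np.cos(a)).astype(np.float32)[None],(cy+rr*np.sin(a)).astype(np.float32)[None],cv2.INTER_LINEAR)[0]
    i=np.argmax(np.abs(np.gradient(pr)));pts.append((cx+rr[i]*np.cos(a),cy+rr[i]*np.sin(a)))
P=np.array([plane(c,1,p,.008) for p in pts])
q=P[:,:2]
for _ in range(5):
    A=np.c_[2*q,np.ones(len(q))];s=np.linalg.lstsq(A,(q**2).sum(1),rcond=None)[0];R=np.sqrt(s[2]+s[0]**2+s[1]**2)
    e=np.abs(np.linalg.norm(q-s[:2],axis=1)-R);q=q[e<max(.001,1.3*np.median(e))]
print("disc circle @.008",s[:2],R,len(q))
b2=blobs(cv2.imread("pics/w2.png",0),62,(0,75,30,112),20)
for x in b2:print("w2",x)
if b and b2: print(tri([ray(c,1,b[0][0]),ray(w2,1,b2[0][0]),ray(T,0,(391,238.7)),ray(S,0,(176.2,235.7))]))
E
python3 -c "
import cv2
a=cv2.imread('pics/w3.png');cv2.imwrite('pics/w3c.png',cv2.resize(a[150:225,240:315],None,fx=7,fy=7,interpolation=cv2.INTER_CUBIC))"
```

```text
(array([277.14018692, 188.80996885]), array([271, 174,  13,  30, 321]))
175 274 282 [ 0.4819 -0.2876] 0.0089
178 273 283 [ 0.4849 -0.2876] 0.0109
181 273 283 [ 0.488  -0.2876] 0.0109
184 273 283 [ 0.4911 -0.2876] 0.0109
187 272 283 [ 0.4941 -0.2881] 0.012
190 272 282 [ 0.4972 -0.2886] 0.011
193 271 282 [ 0.5004 -0.2891] 0.012
196 271 282 [ 0.5035 -0.2891] 0.0121
199 271 281 [ 0.5066 -0.2896] 0.0111
202 271 280 [ 0.5098 -0.2901] 0.0101
disc circle @.008 [ 0.50009406 -0.28815151] 0.025271453943137963 57
w2 (array([14.33892617, 93.15771812]), array([  4,  86,  22,  16, 298]))
(array([ 0.50103284, -0.2891697 ,  0.02771175]), [np.float64(0.000811576689124718), np.float64(0.00024337995598139163), np.float64(0.0005337928247816858), np.float64(0.0006719598234275473)])
```

View pics/w3c.png

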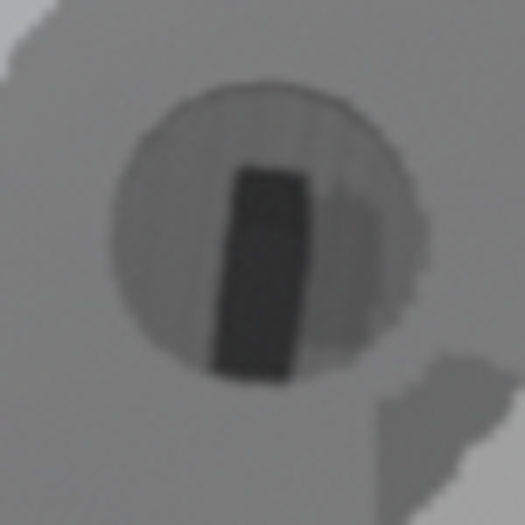

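Call:
{"method": "servo_tool", "body": {
  "plan": [
    {"dx": -0.0075, "dy": -0.002, "dz": 0.03, "twist": 6.5},
    {"dx": -0.0075, "dy": -0.002, "dz": 0.06, "twist": 6.5},
    {"dx": -0.0075, "dy": -0.002, "dz": 0.09, "twist": 6.5},
    {"dx": -0.0075, "dy": -0.002, "dz": 0.12, "twist": 6.5},
    {"dx": -0.0075, "dy": -0.002, "dz": 0.15, "twist": 6.5}
  ],
  "gripper": 0.6
}}

```text
clock: 3.38
position: [0.5012, -0.2879, 0.0707]
ee_rot: [0.001, 0.055, 0.998, -0.0]
ft_force: [-0.2, -0.0, -0.5]
grip_width: 0.0683
gripper_force: 0.0
```

Call:
{"method": "servo_tool", "body": {
  "plan": [
    {"dx": 0, "dy": 0, "dz": 0.02, "twist": 0},
    {"dx": 0, "dy": 0, "dz": 0.035, "twist": 0},
    {"dx": 0, "dy": 0, "dz": 0.0486, "twist": 0},
    {"dx": 0, "dy": 0, "dz": 0.0486, "twist": 0},
    {"dx": 0, "dy": 0, "dz": 0.0486, "twist": 0}
  ]
}}

```text
clock: 3.8
position: [0.5005, -0.2881, 0.0226]
ee_rot: [-0.0, 0.055, 0.998, 0.0]
ft_force: [0.3, -0.1, 0.2]
grip_width: 0.0684
gripper_force: 0.0
```

Call:
{"method": "servo_tool", "body": {
  "plan": [
    {"dx": 0, "dy": 0, "dz": 0, "twist": 0},
    {"dx": 0, "dy": 0, "dz": 0, "twist": 0},
    {"dx": 0, "dy": 0, "dz": 0, "twist": 0},
    {"dx": 0, "dy": 0, "dz": 0, "twist": 0},
    {"dx": 0, "dy": 0, "dz": 0, "twist": 0}
  ],
  "gripper": -1,
  "force": 30
}}

```text
clock: 4.22
position: [0.5008, -0.2903, 0.0235]
ee_rot: [0.001, 0.056, 0.998, -0.0]
ft_force: [1.8, -0.7, -1.9]
grip_width: 0.0115
gripper_force: 29.4
```

Call:
{"method": "servo_tool", "body": {
  "plan": [
    {"dx": 0, "dy": 0, "dz": 0, "twist": 0},
    {"dx": 0, "dy": 0, "dz": 0, "twist": 0},
    {"dx": 0, "dy": 0, "dz": 0, "twist": 0}
  ]
}}

```text
clock: 4.47
position: [0.5007, -0.2903, 0.0235]
ee_rot: [0.001, 0.056, 0.998, -0.0]
ft_force: [0.1, 1.1, 5.3]
grip_width: 0.0115
gripper_force: 30.4
```

Call:
{"method": "servo_tool", "body": {
  "plan": [
    {"dx": 0, "dy": 0, "dz": -0.01, "twist": 0},
    {"dx": 0, "dy": 0, "dz": -0.03, "twist": 0},
    {"dx": 0, "dy": 0, "dz": -0.06, "twist": 0},
    {"dx": 0, "dy": 0, "dz": -0.09, "twist": 0},
    {"dx": 0, "dy": 0, "dz": -0.09, "twist": 0}
  ],
  "force": 40
}}

```text
clock: 4.88
position: [0.5031, -0.2923, 0.1187]
ee_rot: [0.004, 0.056, 0.998, -0.002]
ft_force: [0.5, -1.0, -0.5]
grip_width: 0.011
gripper_force: 39.5
```

Call:
{"method": "servo_tool", "body": {
  "plan": [
    {"dx": 0.004, "dy": 0.02, "dz": 0, "twist": 0},
    {"dx": 0.012, "dy": 0.055, "dz": 0, "twist": 0},
    {"dx": 0.02, "dy": 0.09, "dz": 0, "twist": 0},
    {"dx": 0.028, "dy": 0.125, "dz": 0, "twist": 0},
    {"dx": 0.036, "dy": 0.16, "dz": 0, "twist": 0}
  ]
}}

```text
clock: 5.3
position: [0.4815, -0.1256, 0.1125]
ee_rot: [-0.0, 0.057, 0.998, 0.0]
ft_force: [1.3, 0.1, -1.9]
grip_width: 0.0114
gripper_force: 39.4
```

Call:
{"method": "servo_tool", "body": {
  "plan": [
    {"dx": 0.008, "dy": 0.035, "dz": 0, "twist": -5},
    {"dx": 0.016, "dy": 0.07, "dz": 0, "twist": -10},
    {"dx": 0.024, "dy": 0.105, "dz": 0, "twist": -15},
    {"dx": 0.032, "dy": 0.14, "dz": 0, "twist": -20},
    {"dx": 0.04, "dy": 0.17, "dz": 0, "twist": -21}
  ]
}}

```text
clock: 5.72
position: [0.461, 0.0484, 0.1126]
ee_rot: [-0.0, -0.128, 0.992, 0.0]
ft_force: [0.7, -0.0, -0.5]
grip_width: 0.0116
gripper_force: 39.4
```

Call:
{"method": "servo_tool", "body": {
  "plan": [
    {"dx": 0, "dy": 0, "dz": 0, "twist": 0},
    {"dx": 0, "dy": 0, "dz": 0, "twist": 0},
    {"dx": 0, "dy": 0, "dz": 0, "twist": 0}
  ]
}}

```text
clock: 5.97
position: [0.4619, 0.0461, 0.1127]
ee_rot: [-0.0, -0.127, 0.992, -0.0]
ft_force: [0.2, -0.5, -1.5]
grip_width: 0.0113
gripper_force: 39.6
```

```bash
python3 snap.py w4; python3 - <<'E'
from station import manip;import numpy as np
from scipy.spatial.transform import Rotation as R
s=manip.get_state();q=s["ee_rot"];M=R.from_quat([q[1],q[2],q[3],q[0]]).as_matrix();d=M.T@(np.array([.4574,.1106,0.031])-s["position"]);print(d,np.degrees(np.arctan2(M[1,1],M[0,1])),M[:,2],s["wrist_torque"],s["grip_width"])
E
```

```text
5.9667 [0.4619 0.0461 0.1127] [-0.000e+00 -1.265e-01  9.920e-01 -3.000e-04] 0.028382253760910168 [ 0.21 -0.49 -1.5 ]
[-0.01167201  0.06413817  0.08162297] 104.462594100846 [ 1.02528326e-04 -5.21862645e-04 -9.99999859e-01] [-0.04240988  0.05810435  0.02353614] 0.011130419221421696
```

Call:
{"method": "servo_tool", "body": {
  "plan": [
    {"dx": -0.004, "dy": 0.02, "dz": 0, "twist": -0.3},
    {"dx": -0.008, "dy": 0.045, "dz": 0.02, "twist": -0.3},
    {"dx": -0.0117, "dy": 0.064, "dz": 0.04, "twist": -0.3},
    {"dx": -0.0117, "dy": 0.064, "dz": 0.06, "twist": -0.3},
    {"dx": -0.0117, "dy": 0.064, "dz": 0.07, "twist": -0.3}
  ]
}}

```text
clock: 6.43
position: [0.4564, 0.1107, 0.0408]
ee_rot: [-0.001, -0.129, 0.992, -0.0]
ft_force: [-0.4, -0.2, -1.1]
grip_width: 0.0114
gripper_force: 39.7
```

Call:
{"method": "servo_tool", "body": {
  "plan": [
    {"dx": 0, "dy": 0, "dz": 0, "twist": 0},
    {"dx": 0, "dy": 0, "dz": 0, "twist": 0},
    {"dx": 0, "dy": 0, "dz": 0, "twist": 0}
  ]
}}

```text
clock: 6.68
position: [0.4581, 0.1104, 0.0433]
ee_rot: [0.0, -0.128, 0.992, -0.0]
ft_force: [0.2, 0.3, -1.1]
grip_width: 0.0114
gripper_force: 39.7
```

```bash
python3 snap.py w5
```

```text
6.6833 [0.4581 0.1104 0.0433] [ 5.000e-04 -1.281e-01  9.918e-01 -1.000e-04] 0.012101117870844934 [ 0.25  0.34 -1.1 ]
```

View pics/w5v.png

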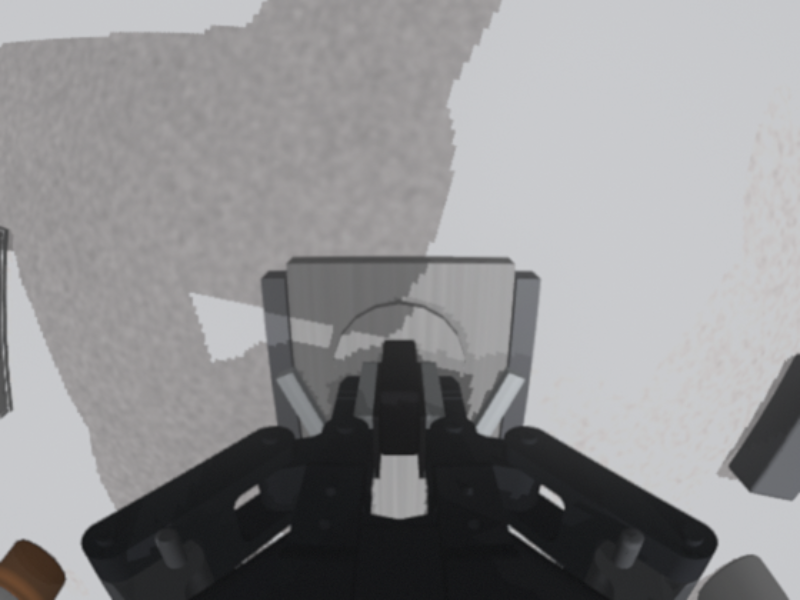

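The disc is held level over the bed: its columns span 337–466, and the bed's span 288–513. Both centre on about column 401, and the rails look symmetric. I'll lower gently.

Call:
{"method": "servo_tool", "body": {
  "plan": [
    {"dx": 0, "dy": 0, "dz": 0.004, "twist": 0},
    {"dx": 0, "dy": 0, "dz": 0.008, "twist": 0},
    {"dx": 0, "dy": 0, "dz": 0.009, "twist": 0},
    {"dx": 0, "dy": 0, "dz": 0.009, "twist": 0}
  ]
}}

```text
clock: 7.07
position: [0.4569, 0.1113, 0.0335]
ee_rot: [-0.0, -0.129, 0.992, -0.0]
ft_force: [-0.2, -0.0, 0.1]
grip_width: 0.0112
gripper_force: 39.7
```

Call:
{"method": "servo_tool", "body": {
  "plan": [
    {"dx": 0, "dy": 0, "dz": 0.0005, "twist": 0},
    {"dx": 0, "dy": 0, "dz": 0.001, "twist": 0},
    {"dx": 0, "dy": 0, "dz": 0.001, "twist": 0}
  ]
}}

```text
clock: 7.32
position: [0.4572, 0.1114, 0.0327]
ee_rot: [-0.0, -0.129, 0.992, 0.0]
ft_force: [-0.5, 0.3, -0.7]
grip_width: 0.0114
gripper_force: 39.7
```

Call:
{"method": "servo_tool", "body": {
  "plan": [
    {"dx": 0, "dy": 0, "dz": 0.0005, "twist": 0},
    {"dx": 0, "dy": 0, "dz": 0.001, "twist": 0},
    {"dx": 0, "dy": 0, "dz": 0.001, "twist": 0}
  ]
}}

```text
clock: 7.57
position: [0.4571, 0.1113, 0.0316]
ee_rot: [-0.0, -0.129, 0.992, -0.0]
ft_force: [-0.0, 0.2, -0.6]
grip_width: 0.011
gripper_force: 39.7
```

Call:
{"method": "servo_tool", "body": {
  "plan": [
    {"dx": 0, "dy": 0, "dz": 0.0005, "twist": 0},
    {"dx": 0, "dy": 0, "dz": 0.0005, "twist": 0},
    {"dx": 0, "dy": 0, "dz": 0.0005, "twist": 0}
  ]
}}

```text
clock: 7.82
position: [0.4572, 0.1114, 0.0315]
ee_rot: [0.0, -0.129, 0.992, 0.0]
ft_force: [-1.2, 0.3, 4.6]
grip_width: 0.0115
gripper_force: 40.4
```

Call:
{"method": "servo_tool", "body": {
  "plan": [
    {"dx": 0, "dy": 0, "dz": 0.0005, "twist": 0},
    {"dx": 0, "dy": 0, "dz": 0.0005, "twist": 0},
    {"dx": 0, "dy": 0, "dz": 0.0005, "twist": 0}
  ]
}}

```text
clock: 8.07
position: [0.4573, 0.1114, 0.0315]
ee_rot: [0.0, -0.129, 0.992, -0.0]
ft_force: [-2.0, -0.0, 10.9]
grip_width: 0.0114
gripper_force: 41.5
```

Call:
{"method": "servo_tool", "body": {
  "plan": [
    {"dx": 0, "dy": 0, "dz": -0.0005, "twist": 0},
    {"dx": -0.005, "dy": 0, "dz": -0.0005, "twist": 0},
    {"dx": -0.01, "dy": 0, "dz": -0.0005, "twist": 0},
    {"dx": -0.015, "dy": 0, "dz": -0.0005, "twist": 0},
    {"dx": -0.02, "dy": 0, "dz": -0.0005, "twist": 0}
  ]
}}

```text
clock: 8.48
position: [0.477, 0.1165, 0.0315]
ee_rot: [0.0, -0.129, 0.992, -0.0]
ft_force: [-2.4, -0.2, 6.6]
grip_width: 0.0112
gripper_force: 40.7
```

Call:
{"method": "servo_tool", "body": {
  "plan": [
    {"dx": -0.003, "dy": 0, "dz": 0, "twist": 0},
    {"dx": -0.006, "dy": 0, "dz": 0, "twist": 0},
    {"dx": -0.009, "dy": 0, "dz": 0, "twist": 0},
    {"dx": -0.012, "dy": 0, "dz": 0, "twist": 0},
    {"dx": -0.015, "dy": 0, "dz": 0, "twist": 0}
  ]
}}

```text
clock: 8.9
position: [0.4914, 0.1203, 0.0315]
ee_rot: [0.0, -0.129, 0.992, -0.0]
ft_force: [-1.8, -0.6, 7.2]
grip_width: 0.0112
gripper_force: 40.9
```

Call:
{"method": "servo_tool", "body": {
  "plan": [
    {"dx": -0.003, "dy": 0, "dz": 0, "twist": 0},
    {"dx": -0.006, "dy": 0, "dz": 0, "twist": 0},
    {"dx": -0.009, "dy": 0, "dz": 0, "twist": 0},
    {"dx": -0.012, "dy": 0, "dz": 0, "twist": 0},
    {"dx": -0.015, "dy": 0, "dz": 0, "twist": 0}
  ]
}}

```text
clock: 9.32
position: [0.5059, 0.124, 0.0315]
ee_rot: [0.0, -0.129, 0.992, -0.0]
ft_force: [-2.0, -2.5, 7.3]
grip_width: 0.0117
gripper_force: 41.0
```

Call:
{"method": "servo_tool", "body": {
  "plan": [
    {"dx": -0.003, "dy": 0, "dz": 0, "twist": 0},
    {"dx": -0.006, "dy": 0, "dz": 0, "twist": 0},
    {"dx": -0.009, "dy": 0, "dz": 0, "twist": 0},
    {"dx": -0.012, "dy": 0, "dz": 0, "twist": 0},
    {"dx": -0.015, "dy": 0, "dz": 0, "twist": 0}
  ]
}}

```text
clock: 9.73
position: [0.5204, 0.128, 0.0315]
ee_rot: [0.0, -0.129, 0.992, -0.0]
ft_force: [-2.8, 0.3, 6.9]
grip_width: 0.0108
gripper_force: 40.9
```

Call:
{"method": "servo_tool", "body": {
  "plan": [
    {"dx": -0.003, "dy": 0, "dz": 0, "twist": 0},
    {"dx": -0.006, "dy": 0, "dz": 0, "twist": 0},
    {"dx": -0.009, "dy": 0, "dz": 0, "twist": 0},
    {"dx": -0.012, "dy": 0, "dz": 0, "twist": 0},
    {"dx": -0.015, "dy": 0, "dz": 0, "twist": 0}
  ]
}}

```text
clock: 10.15
position: [0.535, 0.1318, 0.0315]
ee_rot: [0.0, -0.129, 0.992, -0.0]
ft_force: [-2.2, -0.7, 7.0]
grip_width: 0.0112
gripper_force: 40.8
```

Call:
{"method": "servo_tool", "body": {
  "plan": [
    {"dx": -0.003, "dy": 0, "dz": 0, "twist": 0},
    {"dx": -0.006, "dy": 0, "dz": 0, "twist": 0},
    {"dx": -0.009, "dy": 0, "dz": 0, "twist": 0},
    {"dx": -0.012, "dy": 0, "dz": 0, "twist": 0},
    {"dx": -0.015, "dy": 0, "dz": 0, "twist": 0}
  ]
}}

```text
clock: 10.57
position: [0.5494, 0.1357, 0.0315]
ee_rot: [0.0, -0.129, 0.992, -0.0]
ft_force: [-2.1, -0.7, 5.4]
grip_width: 0.0115
gripper_force: 40.8
```

Call:
{"method": "servo_tool", "body": {
  "plan": [
    {"dx": -0.003, "dy": 0, "dz": 0, "twist": 0},
    {"dx": -0.006, "dy": 0, "dz": 0, "twist": 0},
    {"dx": -0.009, "dy": 0, "dz": 0, "twist": 0},
    {"dx": -0.012, "dy": 0, "dz": 0, "twist": 0},
    {"dx": -0.015, "dy": 0, "dz": 0, "twist": 0}
  ]
}}

```text
clock: 10.98
position: [0.5639, 0.1395, 0.0315]
ee_rot: [0.0, -0.129, 0.992, -0.0]
ft_force: [-2.5, -0.5, 6.9]
grip_width: 0.0116
gripper_force: 40.8
```

Call:
{"method": "servo_tool", "body": {
  "plan": [
    {"dx": -0.002, "dy": 0, "dz": 0, "twist": 0},
    {"dx": -0.004, "dy": 0, "dz": 0, "twist": 0},
    {"dx": -0.006, "dy": 0, "dz": 0, "twist": 0},
    {"dx": -0.008, "dy": 0, "dz": 0, "twist": 0},
    {"dx": -0.01, "dy": 0, "dz": 0, "twist": 0}
  ]
}}

```text
clock: 11.4
position: [0.5735, 0.1421, 0.0315]
ee_rot: [0.0, -0.129, 0.992, -0.0]
ft_force: [-1.3, -0.1, 6.3]
grip_width: 0.0111
gripper_force: 40.7
```

Call:
{"method": "servo_tool", "body": {
  "plan": [
    {"dx": -0.002, "dy": 0, "dz": 0, "twist": 0},
    {"dx": -0.004, "dy": 0, "dz": 0, "twist": 0},
    {"dx": -0.006, "dy": 0, "dz": 0, "twist": 0},
    {"dx": -0.008, "dy": 0, "dz": 0, "twist": 0},
    {"dx": -0.01, "dy": 0, "dz": 0, "twist": 0}
  ]
}}

```text
clock: 11.82
position: [0.5831, 0.1446, 0.0315]
ee_rot: [0.0, -0.129, 0.992, -0.0]
ft_force: [-1.2, -0.4, 5.7]
grip_width: 0.0117
gripper_force: 40.7
```

Call:
{"method": "servo_tool", "body": {
  "plan": [
    {"dx": -0.001, "dy": 0, "dz": 0, "twist": 0},
    {"dx": -0.002, "dy": 0, "dz": 0, "twist": 0},
    {"dx": -0.003, "dy": 0, "dz": 0, "twist": 0},
    {"dx": -0.004, "dy": 0, "dz": 0, "twist": 0},
    {"dx": -0.005, "dy": 0, "dz": 0, "twist": 0}
  ]
}}

```text
clock: 12.23
position: [0.5878, 0.1459, 0.0314]
ee_rot: [-0.0, -0.129, 0.992, -0.0]
ft_force: [-2.0, 0.0, 6.8]
grip_width: 0.0112
gripper_force: 40.7
```

Call:
{"method": "servo_tool", "body": {
  "plan": [
    {"dx": -0.001, "dy": 0, "dz": 0, "twist": 0},
    {"dx": -0.002, "dy": 0, "dz": 0, "twist": 0},
    {"dx": -0.003, "dy": 0, "dz": 0, "twist": 0},
    {"dx": -0.004, "dy": 0, "dz": 0, "twist": 0}
  ]
}}

```text
clock: 12.57
position: [0.5916, 0.1469, 0.0314]
ee_rot: [-0.0, -0.129, 0.992, -0.0]
ft_force: [-2.3, -0.6, 5.3]
grip_width: 0.0111
gripper_force: 40.7
```

Call:
{"method": "servo_tool", "body": {
  "plan": [
    {"dx": -0.001, "dy": 0, "dz": 0, "twist": 0},
    {"dx": -0.002, "dy": 0, "dz": 0, "twist": 0},
    {"dx": -0.002, "dy": 0, "dz": 0, "twist": 0}
  ]
}}

```text
clock: 12.82
position: [0.5938, 0.1476, 0.0313]
ee_rot: [0.0, -0.129, 0.992, 0.0]
ft_force: [-1.7, 0.5, 5.0]
grip_width: 0.0113
gripper_force: 40.6
```

Call:
{"method": "servo_tool", "body": {
  "plan": [
    {"dx": -0.0005, "dy": 0, "dz": 0, "twist": 0},
    {"dx": -0.001, "dy": 0, "dz": 0, "twist": 0},
    {"dx": -0.001, "dy": 0, "dz": 0, "twist": 0}
  ]
}}

```text
clock: 13.07
position: [0.5946, 0.1478, 0.0311]
ee_rot: [0.0, -0.129, 0.992, 0.0]
ft_force: [-1.6, -0.1, 3.7]
grip_width: 0.011
gripper_force: 40.5
```

Call:
{"method": "servo_tool", "body": {
  "plan": [
    {"dx": -0.0005, "dy": 0, "dz": 0, "twist": 0},
    {"dx": -0.001, "dy": 0, "dz": 0, "twist": 0},
    {"dx": -0.001, "dy": 0, "dz": 0, "twist": 0}
  ]
}}

```text
clock: 13.32
position: [0.5954, 0.1479, 0.0306]
ee_rot: [-0.0, -0.129, 0.992, 0.0]
ft_force: [0.3, 0.2, -0.8]
grip_width: 0.0114
gripper_force: 39.7
```

Call:
{"method": "servo_tool", "body": {
  "plan": [
    {"dx": -0.0008, "dy": 0, "dz": 0, "twist": 0},
    {"dx": -0.0008, "dy": 0, "dz": 0.0005, "twist": 0},
    {"dx": -0.0008, "dy": 0, "dz": 0.001, "twist": 0},
    {"dx": -0.0008, "dy": 0, "dz": 0.001, "twist": 0}
  ]
}}

```text
clock: 13.65
position: [0.596, 0.1481, 0.0299]
ee_rot: [-0.0, -0.129, 0.992, -0.0]
ft_force: [-0.3, -0.1, -0.1]
grip_width: 0.0115
gripper_force: 39.7
```

Call:
{"method": "servo_tool", "body": {
  "plan": [
    {"dx": 0, "dy": 0, "dz": 0.0005, "twist": 0},
    {"dx": 0, "dy": 0, "dz": 0.001, "twist": 0},
    {"dx": 0, "dy": 0, "dz": 0.001, "twist": 0}
  ]
}}

```text
clock: 13.9
position: [0.5961, 0.1481, 0.0291]
ee_rot: [-0.0, -0.129, 0.992, 0.0]
ft_force: [0.2, 0.3, -1.0]
grip_width: 0.0114
gripper_force: 39.7
```

Call:
{"method": "servo_tool", "body": {
  "plan": [
    {"dx": 0, "dy": 0, "dz": 0.0005, "twist": 0},
    {"dx": 0, "dy": 0, "dz": 0.001, "twist": 0},
    {"dx": 0, "dy": 0, "dz": 0.001, "twist": 0}
  ]
}}

```text
clock: 14.15
position: [0.5961, 0.1481, 0.0281]
ee_rot: [-0.0, -0.129, 0.992, -0.0]
ft_force: [0.0, 0.3, -0.7]
grip_width: 0.0115
gripper_force: 39.7
```

Call:
{"method": "servo_tool", "body": {
  "plan": [
    {"dx": 0, "dy": 0, "dz": 0.0005, "twist": 0},
    {"dx": 0, "dy": 0, "dz": 0.0008, "twist": 0},
    {"dx": 0, "dy": 0, "dz": 0.0008, "twist": 0}
  ]
}}

```text
clock: 14.4
position: [0.5963, 0.1482, 0.0276]
ee_rot: [0.0, -0.129, 0.992, -0.0]
ft_force: [-0.5, 0.8, 0.2]
grip_width: 0.0109
gripper_force: 40.0
```

Call:
{"method": "servo_tool", "body": {
  "plan": [
    {"dx": 0, "dy": 0, "dz": 0.0003, "twist": 0},
    {"dx": 0, "dy": 0, "dz": 0.0003, "twist": 0},
    {"dx": 0, "dy": 0, "dz": 0.0003, "twist": 0}
  ]
}}

```text
clock: 14.65
position: [0.5964, 0.1482, 0.0275]
ee_rot: [0.0, -0.129, 0.992, -0.0]
ft_force: [-2.1, -0.3, 4.2]
grip_width: 0.0111
gripper_force: 40.4
```

Call:
{"method": "servo_tool", "body": {
  "plan": [
    {"dx": 0, "dy": 0, "dz": -0.0004, "twist": 0},
    {"dx": 0, "dy": 0, "dz": -0.0004, "twist": 0}
  ]
}}

```text
clock: 14.82
position: [0.5963, 0.1482, 0.0276]
ee_rot: [0.0, -0.129, 0.992, 0.0]
ft_force: [-0.4, 0.9, 2.3]
grip_width: 0.011
gripper_force: 40.3
```

Call:
{"method": "servo_tool", "body": {
  "plan": [
    {"dx": 0, "dy": 0, "dz": 0, "twist": 0},
    {"dx": 0, "dy": 0, "dz": 0, "twist": 0},
    {"dx": 0, "dy": 0, "dz": 0, "twist": 0},
    {"dx": 0, "dy": 0, "dz": 0, "twist": 0},
    {"dx": 0, "dy": 0, "dz": 0, "twist": 0}
  ],
  "gripper": 0
}}

```text
clock: 15.23
position: [0.5961, 0.1481, 0.0273]
ee_rot: [-0.0, -0.129, 0.992, -0.0]
ft_force: [0.3, 0.1, 0.8]
grip_width: 0.0424
gripper_force: 0.0
```

Call:
{"method": "servo_tool", "body": {
  "plan": [
    {"dx": 0, "dy": 0, "dz": -0.01, "twist": 0},
    {"dx": 0, "dy": 0, "dz": -0.03, "twist": 0},
    {"dx": 0, "dy": 0, "dz": -0.06, "twist": 0},
    {"dx": 0, "dy": 0, "dz": -0.09, "twist": 0},
    {"dx": 0, "dy": 0, "dz": -0.12, "twist": 0}
  ]
}}

```text
clock: 15.65
position: [0.5959, 0.1481, 0.1494]
ee_rot: [-0.0, -0.129, 0.992, -0.0]
ft_force: [-0.4, 0.1, 0.2]
grip_width: 0.0431
gripper_force: 0.0
```

Call:
{"method": "servo_tool", "body": {
  "plan": [
    {"dx": 0.02, "dy": 0, "dz": -0.03, "twist": 0},
    {"dx": 0.04, "dy": 0, "dz": -0.06, "twist": 0},
    {"dx": 0.04, "dy": 0, "dz": -0.06, "twist": 0},
    {"dx": 0.04, "dy": 0, "dz": -0.06, "twist": 0},
    {"dx": 0.04, "dy": 0, "dz": -0.06, "twist": 0}
  ]
}}

```text
clock: 16.07
position: [0.5577, 0.1379, 0.2079]
ee_rot: [0.001, -0.129, 0.992, 0.0]
ft_force: [-0.3, 0.2, -0.8]
grip_width: 0.0426
gripper_force: 0.0
```

```bash
python3 snap.py w6
```

```text
16.0667 [0.5577 0.1379 0.2079] [ 5.000e-04 -1.291e-01  9.916e-01  0.000e+00] 0.03347682978555838 [-0.28  0.17 -0.82]
```

View pics/w6v.png

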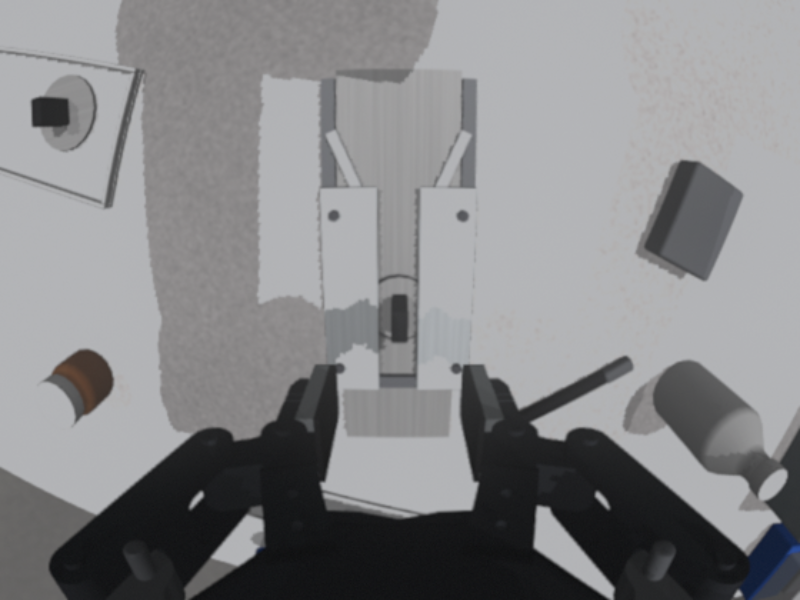

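The disc sits in the pocket at about (399,310) with its upright grip centred in the slot. The gripper is clear of everything, so I'm handing in.

```bash
python3 -c "
from station import manip
print(manip.close_job())"
```

```text
the job is handed in; nothing more can be done
None
```

The small disc is seated in the pocket and released, and the job is handed in at about 16 s of the 58 s; peak measured contact was about 11 N (limit 25 N), and I saw nothing else disturbed, but no verdict was returned.

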